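# Load the board steriliser and hold its key switch at start

## Robot

A 6-joint arm with a two-finger parallel gripper is mounted at the origin on a cart in front of the work surface, level with it; the furniture and walls round the work are solid. World frame = base frame: x ahead of the robot, y to its left, z up, the work surface at z = 0. Lengths are in mm, angles in degrees, forces in N, time in s.
With the tool pointing down it reaches from about 350 to 850 mm from the base axis. Payload 8.1 kg.
Tool frame: the origin (TCP) lies between the finger pads; the fingertips stand 22 mm ahead of it and the grasp point (between the pads) lies 3 mm ahead of it; z points along the fingers, y is the line along which they close (so a half turn about z gives the same grasp; the last joint's range is limited). The gripper opens to 85 mm and grips with 20 to 120 N. Pads are 22 mm wide; open, the fingers measure 114 mm over their backs; the gripper's body (76 mm by 85 mm) begins 54 mm behind the grasp point. The pads swing forward as they close: fully open they stand 13 mm farther back than shut.
Start: joints at [-69.236, 7.471, 85.268, -0, 87.261, -4.893], TCP at [259.81, -540.837, 253.292] pointing down, gripper open.
Joint ranges: [-169.43, 169.43], [-51.17, 129.36], [1.28, 143.12], [-76.62, 256.62], [0, 156.53], [-152.29, 152.29]. Speed limits (degrees/s): [136.94, 136.94, 159.86, 180, 180, 180].

## Interface

Orientations are given as [roll, pitch, yaw] about the fixed x, y, z axes, in that order (R = Rz(yaw) Ry(pitch) Rx(roll)).
In Python, from bench import sense, snapshot, calibration, hand_in gives the robot as it stands.
- The arm moves only by the shell command python3 -m crank 'ROWS' [FORCE]. ROWS is JSON, a list of rows, each a list of 5 numbers: the shift along the tool's x, y, z in cm, then the turn about the tool's z in rad, then the finger opening in cm, from 0 to 8.54. A call has 1 to 20 rows; each row is the pose to reach, as a shift and turn from the pose commanded when the call began, along the tool's axes at that moment; what a row does not reach only later rows make up. A row lasts 1/10 s, in which the tool goes at most 50 mm and 8.59 degrees, less where a joint would pass 70% of its speed; a pose out of reach is approached as far as the arm can. A call with a gripper value outside its range is refused whole. The fingers move at their own pace and stop on an object; FORCE is the grip in N (left out, the last holds). Time passes only in rows, so rows that repeat a pose let the fingers close. It gives the time, the measured TCP pose, the force, the opening and the grip force at its end, in the units of the state.
- sense(): the state, without advancing time (a new reading comes with each control period).
- snapshot(name): name is "scene" or "top" or "wrist"; returns (picture, depth): 384x512x3 uint8, red, green, blue; 384x512 float32, mm along the optical axis (not along the pixel's ray), 0 where there is no reading.
- calibration(name): a dict with "fovy" (degrees; the focal length in pixels is half the picture's height over the tangent of half this angle, whatever the lens; pixels are square), "cx", "cy" (the principal point, pixels), "rvec" (rotation vector, rad) and "tvec" (3), from world to camera coordinates, as OpenCV has them; the wrist camera has in their place "tool_from_camera" (4x4, takes a point from camera to tool coordinates, whose origin is the TCP and whose axes are the flange's). Camera axes: x right, y down, z forward; pixel columns grow to the right and rows downward; lengths in mm; the calibration is good to about 2 mm. A picture is of the moment at which its call begins: read the wrist's pose just before it. calibration takes no time and is no camera call.
- hand_in(): hands the job in; it is judged then, once.
The state is a dict: "time": time; "joint_pos": joint angles; "qd": joint speeds; "joint_efforts": joint torques, N m; "tool_pos": TCP position; "tcp_rot": TCP orientation; "ft_force": force on the tool from outside, world axes, zero at the start; "wrist_torque": the same for the moment, N m; "finger_gap": finger opening in mm; "grip_force": force on a finger pad.
Only numpy, scipy, OpenCV 4.12 (cv2) and the standard library are available. Lean on these libraries where they do the work, as an engineer would, in place of code of your own. Each camera call takes 0.05 s, during which the arm holds its last target. There are 200 camera calls.

## Task

Stand the washed red chopping board on its long edge in the free wire slot of the lamp steriliser, fully down, and let go of it. Then take the yellow key from its stand, push it fully home into the key switch past the stiff pins, turn it a quarter turn clockwise to the start position and finish while still gripping it there: the switch springs back if let go, and it must be held while the lamps strike. Leave the green board standing where it is.

Things in the scene. Friction and masses are not known exactly. Their poses are not given: they have to be found in the camera images.
- red_mid (a point): Centre of the red board, a slab 200 mm long (x), 10 mm thick (y), 140 mm high (z) as it stands on its long edge, about 0.27 kg, with a hanging slot 51 to 85 mm from its middle near one upper corner. At first it stands in a white draining stand, lower edge 12 mm above the worktop. Obstacle to its left, near the table's edge: a fixed can opener, 0.3 m tall.
- slot (a point): Free slot of the steriliser: the point on the rubber rests, 12 mm above the worktop, where the middle of the board's lower edge shall stand. x along the slot, y across, z up. Two pairs of bent wires at x = -70 and +70 mm, 14 mm apart inside, flare to 34 mm apart at 59 mm above this point; the board may lean up to 5 degrees. Lamp tubes lie 47 mm to either side, up to 52 mm above the worktop.
- green_mid (a point): Centre of the green board, same size as the red one; it stands in the steriliser's other slot, 95 mm to the right (y = -95 mm) of the free slot.
- key_mid (a point): Centre of the key's yellow bow, where it is gripped: 34 mm wide (x), 9 mm thick (y), 40 mm high (z). The key (0.06 kg) stands upright, blade down 32 mm deep with 1.5 mm of play, in a wooden stand 66 x 46 mm, 42 mm high. Below this point: bow to 20 mm, neck, shoulder disc (23 mm across) with its underside at 34 mm, blade 14 mm wide (x), 5 mm thick (y), tip at 66 mm, its last 7 mm tapered to 8 x 2 mm.
- key_shoulder (a point): Underside of the key's steel shoulder disc, on the key's axis, 34 mm below key_mid; same axes. It lies on the lock face when the key is fully home.
- lock_mouth (a point): Centre of the brass lock face, 56 mm above the worktop, facing up, on the white box (170 x 74 x 52 mm) at the steriliser's left. It does not turn. x is along the keyway at rest, z up. Keyway 17 mm long (x), 7 mm wide (y), 38 mm deep, chamfered 1.5 mm. Three sprung pins in it, 9, 17 and 25 mm deep on alternate sides: from half-way in the blade needs 8 to 15 N; small twists help.
- key_switch (a joint): Turn of the lock, rad: 0 at rest (keyway along x of lock_mouth), growing clockwise seen from above, stop at 1.5 (start). The return spring pulls back with 0.05 N m at rest, 0.1 N m at the stop; the key has about 0.15 rad of play in the keyway.
There are look-alikes about, which are no part of the job. What is meant by the part that bears key_mid is not blue, and is the larger of those in its own colour.

How it is judged:
By the outcome, as a careful person would: the job done as asked, in the order asked, and still so for the second after the job is handed in, while the arm keeps its last pose, push and grip.
It also fails if it takes over 67 s, if anything falls off the work surface, if the arm or the gripper's body presses on something with over 40 N, if the wrist force passes 120 N, or if a joint passes its speed limit or range.

## Working session

There is one attempt and no reset: what is moved stays moved. The work goes in short steps, Python scripts to look and compute and a shell command to move; the robot and the scene stay as the last step left them, time stands still between calls to the robot, and variables do not carry over. Pictures are saved under pics/ and viewed, at most 10 in all, crops included, and the job is handed in when it is done.

```bash
mkdir -p pics
cat > h.py <<'E'
import numpy as np, cv2
from bench import sense, snapshot, calibration
from scipy.spatial.transform import Rotation as Ro
def snap(n,tag):
    s=sense(); p,d=snapshot(n); cv2.imwrite(f'pics/{tag}.png',p[:,:,::-1]); np.savez(f'pics/{tag}.npz',p=p,d=d,tp=s['tool_pos'],tr=s['tcp_rot']); return s,p,d
def cloud(n,tag):
    z=np.load(f'pics/{tag}.npz'); p,d=z['p'],z['d']; c=calibration(n); h,w=d.shape
    f=h/2/np.tan(np.radians(c['fovy'])/2); v,u=np.mgrid[:h,:w]
    P=np.dstack([(u-c['cx'])/f*d,(v-c['cy'])/f*d,d]).reshape(-1,3)
    if n=='wrist':
        T=np.array(c['tool_from_camera']); P=P@T[:3,:3].T+T[:3,3]
        P=P@Ro.from_euler('xyz',z['tr'],degrees=True).as_matrix().T+z['tp']
    else:
        R=cv2.Rodrigues(np.array(c['rvec'],float))[0]; P=(P-np.array(c['tvec']).ravel())@R
    P=P.reshape(h,w,3).copy(); P[d==0]=np.nan
    return p,P
E
python3 - <<'E'
from h import *
for n in ('scene','top'): snap(n,n+'0'); print(calibration(n))
print(calibration('wrist')); print(sense())
cv2.imwrite('pics/both.png',np.hstack([cv2.imread('pics/scene0.png'),cv2.imread('pics/top0.png')])[:,:])
E
```

```text
{'fovy': 43.47498293901679, 'cx': 257.58786735035375, 'cy': 180.50867851959595, 'rvec': array([ 2.32625059, -0.22496081,  0.1139176 ]), 'tvec': array([-450.50687313,  138.76423154, 1504.06393882])}
{'fovy': 42.928430971024206, 'cx': 256.23633510052895, 'cy': 198.03979753408922, 'rvec': array([ 2.15141324, -2.15919726,  0.18099763]), 'tvec': array([  10.20219802,  487.06152068, 1322.14082188])}
{'fovy': 61.593862099143706, 'cx': 257.30369701699016, 'cy': 189.28516827819095, 'tool_from_camera': array([[ 2.73374902e-04, -9.45459683e-01, -3.25739027e-01,
         8.45548434e+01],
       [ 9.99999325e-01, -1.09492465e-04,  1.15704720e-03,
        -9.28566284e-01],
       [-1.12960745e-03, -3.25739123e-01,  9.45459014e-01,
        -1.21144831e+02],
       [ 0.00000000e+00,  0.00000000e+00,  0.00000000e+00,
         1.00000000e+00]])}
{'time': 0.1, 'joint_pos': array([-6.92378592e+01,  7.51003611e+00,  8.53273411e+01, -1.40275674e-04,
        8.72634921e+01, -4.89326025e+00]), 'qd': array([-0.04701826, -0.04246171, -0.30702951,  0.02900604,  0.09010429,
        0.02482563]), 'joint_efforts': array([ 8.65097809e-04, -5.70952606e+01, -5.01940048e+01, -2.12217851e-04,
        8.29656143e-03, -9.10482731e-05]), 'tool_pos': array([ 259.61426211, -540.37130022,  252.31586352]), 'tcp_rot': array([-1.79899486e+02, -8.46452600e-03,  2.56554004e+01]), 'ft_force': array([ 0.36524372, -0.5610017 ,  0.1451904 ]), 'wrist_torque': array([-0.02324108,  0.00904787,  0.03153326]), 'grip_force': 0.0, 'finger_gap': 85.59205562372412}
```

View pics/scene0.png

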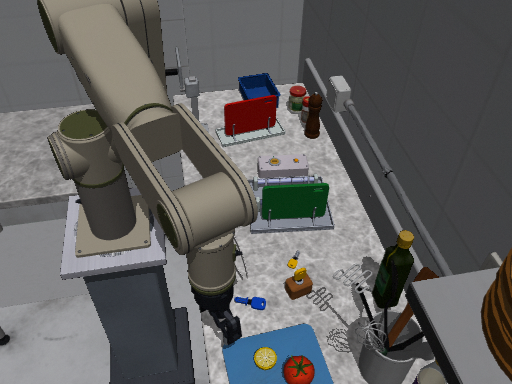

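View pics/top0.png

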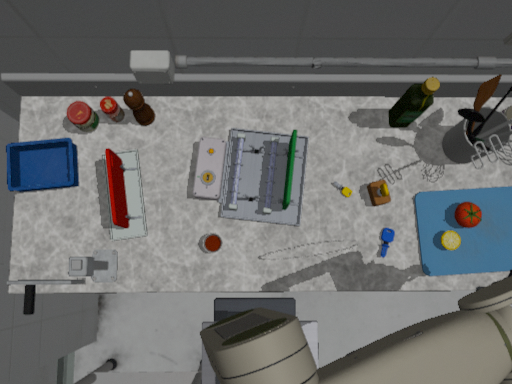

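The scene view shows the red board in its stand (250,115), the green board (295,200), the lock box (283,163) and the keyed wooden stand (299,284). In the top view they are at (117,190), (291,170), (207,177) and (378,192). A small loose yellow key lies at (345,190).

Run:
```python
from h import *
def desc(tag,n,name,m,P):
    X=P[m]; X=X[~np.isnan(X[:,0])]
    if len(X)<5: print(tag,name,len(X));return
    r=cv2.minAreaRect(X[:,:2].astype(np.float32)); print(tag,name,len(X),'min',np.percentile(X,2,0).round(),'max',np.percentile(X,98,0).round(),'rect',np.round(r[0],1),np.round(r[1],1),round(r[2],1))
for n in ('scene','top'):
    p,P=cloud(n,n+'0'); hsv=cv2.cvtColor(p,cv2.COLOR_RGB2HSV); H,S,V=[hsv[...,i].astype(int) for i in range(3)]; Z=P[...,2];Y=P[...,1];X=P[...,0]
    red=((H<6)|(H>174))&(S>180)
    desc(n,n,'red',red&(Y>150)&(Z>25)&(Z<180)&(X<700)&(Y>250),P)
    desc(n,n,'redtop',red&(Z>140)&(Z<165)&(Y>250),P)
    g=(H>50)&(H<75)&(S>150)
    desc(n,n,'green',g&(Z>25)&(Z<180)&(np.abs(Y)<250),P); desc(n,n,'greentop',g&(Z>142)&(Z<165)&(np.abs(Y)<250),P)
    yl=(H>15)&(H<32)&(S>140)&(V>90)
    k,l,st,c=cv2.connectedComponentsWithStats(yl.astype(np.uint8))
    for i in range(1,k):
        if st[i,4]>8: desc(n,n,f'yel{c[i].round()}',l==i,P)
    print('table z',np.nanmedian(Z[(np.abs(Z)<15)]))
t=cv2.imread('pics/top0.png'); s=cv2.imread('pics/scene0.png')
a=cv2.resize(t[120:240,180:320],None,fx=4,fy=4,interpolation=3); b=cv2.resize(t[160:240,330:400],(420,480),interpolation=3)[:, :240]
cv2.imwrite('pics/c1.png',np.hstack([a,cv2.resize(t[170:215,360:400],(240,480),interpolation=3)]))
```

```text
scene red 1456 min [413. 360.  28.] max [603. 394. 153.] rect [562.1 414.4] [316.7  97.2] 34.4
scene redtop 206 min [415. 358. 140.] max [604. 391. 156.] rect [570.9 370. ] [ 66.4 313.4] 81.8
scene green 1913 min [461. -97.  28.] max [650. -72. 153.] rect [555.6 -83. ] [ 16.8 198.8] 83.7
scene greentop 274 min [463. -97. 143.] max [646. -70. 156.] rect [555.9 -83. ] [ 15.6 194.7] 84.1
scene yel[274. 161.] 31 min [535. 131.  49.] max [557. 155.  60.] rect [545.7 143.5] [21.3 23.6] 17.6
scene yel[296. 160.] 11 min [613. 123.  53.] max [624. 136.  60.] rect [620.1 130.1] [10.5 13.5] 14.4
scene yel[406. 235.] 127 min [ 716. -427.  268.] max [ 745. -395.  275.] rect [ 730.9 -411.4] [32.2 33.9] 7.0
scene yel[292. 263.] 74 min [ 498. -265.   -2.] max [ 526. -238.   12.] rect [ 512.6 -252.1] [28.9 26.8] 75.6
scene yel[300. 274.] 113 min [ 490. -347.   45.] max [ 522. -329.   98.] rect [ 512.1 -336.3] [49.5 15.6] 25.5
scene yel[265. 358.] 287 min [ 346. -556.   31.] max [ 396. -506.   40.] rect [ 370.7 -530.6] [53.4 53. ] 5.9
table z 0.8520630729229943
top red 1094 min [408. 363.  32.] max [6
[... 403 characters left out ...]
275.] rect [ 727.5 -409.3] [32.6 30.3] 27.8
top yel[211. 151.] 15 min [613. 131.  54.] max [622. 139.  61.] rect [617.1 134.8] [8.8 8.8] 86.9
top yel[207. 177.] 54 min [531. 133.  31.] max [554. 155.  60.] rect [542.7 144.2] [24.7 22.2] 0.4
top yel[384. 189.] 87 min [ 486. -355.   38.] max [ 531. -326.   98.] rect [ 511.1 -343.4] [51.2 30.5] 21.1
top yel[346. 191.] 72 min [ 497. -263.   -1.] max [ 523. -236.   13.] rect [ 509.7 -249.4] [27.3 22.4] 58.5
top yel[378. 201.] 11 min [ 474. -339.   37.] max [ 480. -325.   44.] rect [ 476.8 -331.9] [14.9  6.1] 86.5
top yel[450. 240.] 100 min [ 344. -555.   28.] max [ 394. -503.   41.] rect [ 369.3 -528.7] [51.3 52.6] 24.0
table z 0.1525978444148916
```

View pics/c1.png

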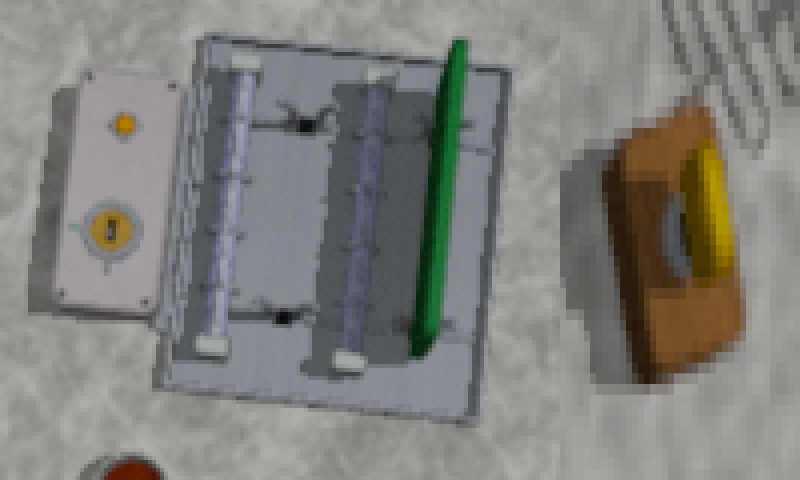

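The crop shows the free slot's wires at (305,122) and (283,315) between the lamps, the keyway running vertically at (111,230), and the yellow key in its wooden stand. I'll move above the key for a close look on the way across.

```bash
python3 -m crank '[[15,-5,0,0,8.5],[30.3,-9.9,0,0,8.5],[30.3,-9.9,0,0,8.5],[30.3,-9.9,0,0,8.5],[30.3,-9.9,0,0,8.5],[30.3,-9.9,0,0,8.5],[30.3,-9.9,0,0,8.5],[30.3,-9.9,0,0,8.5],[30.3,-9.9,0,0,8.5],[30.3,-9.9,0,0,8.5]]'
cat >> h.py <<'E'
def go(x,y,z,yaw):
    s=sense(); R=Ro.from_euler('xyz',s['tcp_rot'],degrees=True).as_matrix()
    d=R.T@(np.array([x,y,z])-s['tool_pos'])/10; dy=(s['tcp_rot'][2]-yaw+180)%360-180
    print('t',round(s['time'],2),'at',s['tool_pos'].round(1),s['tcp_rot'].round(2),'F',s['ft_force'].round(1),'gap',round(s['finger_gap'],1),'-> shift cm',d.round(2),'turn rad',round(np.radians(dy),3))
E
python3 - <<'E'
from h import *
snap('wrist','w1'); p,P=cloud('wrist','w1')
hsv=cv2.cvtColor(p,cv2.COLOR_RGB2HSV); H,S,V=[hsv[...,i].astype(int) for i in range(3)]
yl=(H>20)&(H<34)&(S>140)&(V>90)
X=P[yl]; 
for lo,hi in((70,90),(90,110)):
    m=X[(X[:,2]>lo)&(X[:,2]<hi)]; 
    if len(m)>5: print(lo,len(m),m.mean(0).round(1),cv2.minAreaRect(m[:,:2].astype(np.float32)),np.percentile(m[:,2],[2,98]))
z=P[...,2]; m=(z>36)&(z<47)&(abs(P[...,0]-510)<70)&(abs(P[...,1]+340)<70); m=P[m]; print('stand',len(m),cv2.minAreaRect(m[:,:2].astype(np.float32)))
go(520,25,252,-6.5)
E
```

```text
time: 1.1
tool_pos: [489.2, -321.2, 253.0]
tcp_rot: [-180.0, 0.0, 25.6]
ft_force: [0.7, -0.1, 0.4]
finger_gap: 84.8
grip_force: 0.0
70 20 [ 514.9 -333.3   87.7] ((509.3572082519531, -332.4363708496094), (5.897185325622559, 24.220951080322266), 88.01053619384766) [84.88623566 89.92630527]
90 316 [ 506.4 -336.5   95.5] ((505.0723876953125, -337.090576171875), (30.813167572021484, 8.6956148147583), 14.394883155822754) [91.20421277 97.72974629]
stand 2079 ((504.49725341796875, -337.61566162109375), (66.34806823730469, 46.14259338378906), 13.901270866394043)
t 1.15 at [ 489.1 -321.4  253.1] [-1.7999e+02  3.0000e-02  2.5570e+01] F [ 0.9 -0.4 -0.1] gap 84.9 -> shift cm [ 17.73 -29.92   0.11] turn rad 0.56
```

View pics/w1.png

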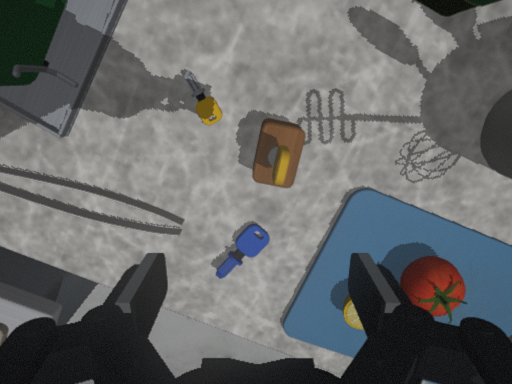

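The wrist picture shows the standing key at (283,165) on its stand and the loose look-alikes (yellow 205,105; blue 245,248). Key is at about (505,-337), yaw 14. Next I look over the steriliser.

```bash
python3 -m crank '[[9,-15,0,0.28,8.5],[17.7,-29.9,0,0.56,8.5],[17.7,-29.9,0,0.56,8.5],[17.7,-29.9,0,0.56,8.5],[17.7,-29.9,0,0.56,8.5],[17.7,-29.9,0,0.56,8.5],[17.7,-29.9,0,0.56,8.5],[17.7,-29.9,0,0.56,8.5],[17.7,-29.9,0,0.56,8.5],[17.7,-29.9,0,0.56,8.5]]'
python3 - <<'E'
from h import *
snap('wrist','w2'); p,P=cloud('wrist','w2')
hsv=cv2.cvtColor(p,cv2.COLOR_RGB2HSV); H,S,V=[hsv[...,i].astype(int) for i in range(3)]
def rect(n,m):
    m=P[m]; print(n,len(m),m.mean(0).round(1) if len(m) else'',np.round(np.hstack(cv2.minAreaRect(m[:,:2].astype(np.float32))),1) if len(m)>3 else '')
z=P[...,2];x=P[...,0];y=P[...,1]
g=(H>50)&(H<75)&(S>150)
rect('greentop',g&(z>148)); rect('green low',g&(z<60)&(z>20)); 
for lo in (30,60,90,120): rect(f'green{lo}',g&(z>lo)&(z<lo+15))
rect('brass',(H>15)&(H<32)&(S>120)&(z>50)&(z<66)&(x<580)&(y>100))
rect('box',(z>46)&(z<56)&(y>90)&(y<200))
n=(np.abs(x-565)<95)&(np.abs(y-14)<22)
rect('wires',n&(z>25)&(z<90)); rect('rests',n&(z>9)&(z<16))
m=P[n&(z>45)&(z<90)]
for s in (1,-1):
    for e in (0,1):
        q=m[((m[:,0]>565)==(s>0))]; 
        q=q[(q[:,1]>14+ (-8 if s>0 else 8))==bool(e)]; print(s,e,len(q),q.mean(0).round(1) if len(q) else '')
go(502,379,252,8)
E
```

```text
time: 2.15
tool_pos: [520.1, 24.1, 253.2]
tcp_rot: [180.0, 0.0, -6.5]
ft_force: [0.3, -1.1, 0.3]
finger_gap: 84.7
grip_force: 0.0
greentop 87 [616.3 -81.5 151.2] [598.1 -79.3   1.8  80.   83.3]
green low 119 [626.1 -82.6  44.3] [603.  -79.8   1.2 102.   83.1]
green30 47 [627.4 -82.7  38.4] [603.  -79.8   0.9 102.   83.2]
green60 84 [624.5 -82.3  68.4] [595.7 -78.8   1.2 116.7  83.3]
green90 108 [617.6 -81.4  97.9] [593.  -78.7   1.1 113.5  83.3]
green120 138 [619.7 -82.4 126. ] [596.  -80.8   5.4  95.9  83. ]
brass 494 [544.3 143.3  56.3] [544.3 143.5  27.8  26.1  83.5]
box 12033 [581.9 137.3  52.4] [573.3 140.   75.1 169.   83.5]
wires 442 [561.7  15.2  59.5] [559.3  16.1  39.  146.4  86. ]
rests 381 [566.2  14.3  12.2] [558.9  13.9 150.4  43.7   0. ]
1 0 80 [626.8  -3.7  62.5]
1 1 131 [629.9  22.6  67.2]
-1 0 114 [489.1   9.7  64.4]
-1 1 45 [492.2  33.6  57. ]
t 2.2 at [520.1  23.8 253.3] [179.97   0.    -6.56] F [-0.4 -0.6  0.4] gap 85.2 -> shift cm [ -5.86 -35.08   0.1 ] turn rad -0.254
```

View pics/w2.png

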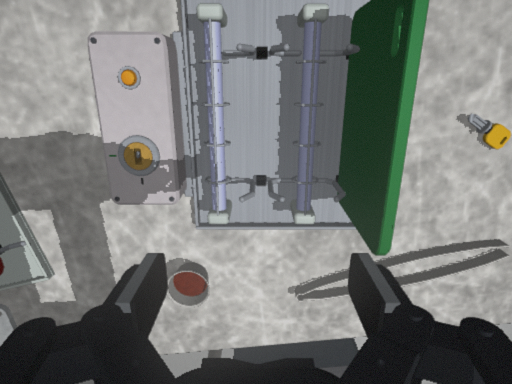

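The wrist picture shows the rubber rests as dark squares at (262,52) and (261,181), the keyway as a dark mark at (138,156), and the green board upright. Now I pin the rests and the keyway.

```bash
python3 - <<'E'
from h import *
p,P=cloud('wrist','w2'); g=p.max(2)
c=[]
for u,v,r,t in((262,52,10,45),(261,181,10,45)):
    m=np.zeros(g.shape,bool); m[v-r:v+r,u-r:u+r]=g[v-r:v+r,u-r:u+r]<t
    vv,uu=np.nonzero(m); q=P[m]; q=q[(q[:,2]>0)&(q[:,2]<25)]; c.append(np.median(q,0)); print(m.sum(),uu.min(),uu.max(),vv.min(),vv.max(),np.median(q,0).round(1),((q.min(0)+q.max(0))/2).round(1))
d=c[0]-c[1]; print('mid',(c[0]+c[1])/2,np.hypot(*d[:2]),np.degrees(np.arctan2(d[1],d[0])))
sub=g[135:178,118:160]; m=np.zeros(g.shape,bool); m[148:166,128:148]=g[148:166,128:148]<60
vv,uu=np.nonzero(m); q=P[m]; print('keyway',m.sum(),uu.mean(),vv.mean(),uu.min(),uu.max(),vv.min(),vv.max(),np.nanmedian(q,0))
hsv=cv2.cvtColor(p,cv2.COLOR_RGB2HSV)
z=P[...,2]; q=P[(z>53)&(z<60)&(abs(P[...,0]-544)<30)&(abs(P[...,1]-143)<30)]; print(len(q),cv2.minEnclosingCircle(q[:,:2].astype(np.float32)))
E
python3 -m crank '[[-3,-17,0,-0.12,8.5],[-5.9,-35.1,0,-0.25,8.5],[-5.9,-35.1,0,-0.25,8.5],[-5.9,-35.1,0,-0.25,8.5],[-5.9,-35.1,0,-0.25,8.5],[-5.9,-35.1,0,-0.25,8.5],[-5.9,-35.1,0,-0.25,8.5],[-5.9,-35.1,0,-0.25,8.5],[-5.9,-35.1,0,-0.25,8.5],[-5.9,-35.1,0,-0.25,8.5]]'
python3 - <<'E'
from h import *
snap('wrist','w3'); p,P=cloud('wrist','w3')
hsv=cv2.cvtColor(p,cv2.COLOR_RGB2HSV); H,S,V=[hsv[...,i].astype(int) for i in range(3)]
red=((H<6)|(H>174))&(S>180); q=P[red&(P[...,2]>146)&(P[...,2]<160)]
print(len(q),q.mean(0),q.min(0),q.max(0),np.hstack(cv2.minAreaRect(q[:,:2].astype(np.float32))))
t=P[(P[...,2]>162)&(P[...,2]<240)]; print('tall',len(t),t.min(0) if len(t) else '',t.max(0) if len(t) else '')
go(502,379,130,8)
E
```

```text
100 257 266 48 58 [628.5   8.1  12.6] [628.3   8.   12.1]
time: 3.2
tool_pos: [501.8, 379.1, 253.1]
tcp_rot: [179.9, 0.0, 7.8]
ft_force: [0.2, 0.4, -0.2]
finger_gap: 85.0
grip_force: 0.0
1111 [575.086951   391.79786798 152.13699562] [527.61815825 383.90514917 146.08682374] [602.48476672 399.11805722 154.39867687] [565.10107422 390.44589233  75.0058136    8.61037922   7.38125753]
tall 0  
t 3.25 at [501.9 378.9 253.2] [1.7996e+02 1.0000e-02 7.7500e+00] F [-0.  -1.   0.2] gap 85.0 -> shift cm [ 2.000e-02 -1.000e-02  1.232e+01] turn rad -0.004
  return _methods._mean(a, axis=axis, dtype=dtype,
  ret = um.true_divide(
Traceback (most recent call last):
ValueError: zero-size array to reduction operation minimum which has no identity
```

```bash
python3 -m crank '[[0.15,-0.25,3,0.004,8.5],[0.15,-0.25,7,0.004,8.5],[0.15,-0.25,10,0.004,8.5],[0.15,-0.25,12.2,0.004,8.5],[0.15,-0.25,12.2,0.004,8.5],[0.15,-0.25,12.2,0.004,8.5],[0.15,-0.25,12.2,0.004,4],[0.15,-0.25,12.2,0.004,2],[0.15,-0.25,12.2,0.004,0.5],[0.15,-0.25,12.2,0.004,0.5],[0.15,-0.25,12.2,0.004,0.5],[0.15,-0.25,12.2,0.004,0.5],[0.15,-0.25,12.2,0.004,0.5],[0.15,-0.25,12.2,0.004,0.5]]' 70
python3 - <<'E'
from h import *
go(503,381.5,200,7.5)
p,P=cloud('wrist','w2'); g=p.max(2)
print(g[168:194:2,248:276:2])
print(g[144:170:2,124:154:2])
E
```

```text
time: 4.65
tool_pos: [502.2, 383.6, 131.7]
tcp_rot: [180.0, -0.0, 7.7]
ft_force: [-1.7, -4.2, 5.3]
finger_gap: 9.1
grip_force: 68.6
t 4.65 at [502.2 383.6 131.7] [ 1.7997e+02 -2.0000e-02  7.6700e+00] F [-1.7 -4.2  5.3] gap 9.1 -> shift cm [ 0.05  0.22 -6.83] turn rad 0.003
[[164 165 164 164 166 164 166 162 163 165 162 165 166 165]
 [163 164 163 164 163 164 165 161 163 164 161 167 165 164]
 [162 164 165 165 164 164 164 162 164 166 162 165 164 155]
 [163 163 164 153 153 149 151 147 149 159 162 166 164 157]
 [162 165 155 105  72  51  50  48  54 112 152 165 165 165]
 [105 149 146 106  74  58  56  58  56  83 104 108 108 104]
 [ 95  91  90 103  72  56  56  52  53  84  95  90 118 134]
 [ 93  83  84  91  70  53  57  52  53 107  87  85 120 140]
 [158  92  86  92  80  55  57  53  58 120  86  83 106 163]
 [163  91  85 102 160 141 144 140 140 166  87  85 106 162]
 [162  94  83 105 166 163 167 163 162 167  92  85 103 165]
 [161  89  89 111 167 164 169 160 162 167  99  83  93 162]
 [140  93 114 117 166 165 168 163 163 165 115  95  89 138]]
[[160 158 129 156 175 168 168 172 165 157 145 159 164 161 152]
 [117 113 151 176 169 169 173 169 168 169 167 147 152 159 158]
 [ 89 104 109 159 159 127 128 131 162 168 173 176 145 159 159]
 [ 86 106 107 101 114  80  91  90 113 171 176 175 176 154 160]
 [ 96 109 103 105 104  67  81 114 102 176 176 176 175 163 156]
 [103 108 103 102 107  80  76 117  87 178 175 179 171 170 138]
 [103 104 103 106 104  83  73  76  81 168 177 175 169 173 143]
 [ 85 103 106 105 102  92  63  66  66 108 163 159 152 171 136]
 [ 79 103 105 104 106  99  65  64  66 108 106 106 106 109  87]
 [ 96  85 104 100 103 100  66  71  81 101 106 107 106  99  88]
 [ 96  93  99 103 105 103  86  87  88  98 107 107 106  86  98]
 [ 95  96  89  98 105 107 107 109 108 105 110 106  92  96  96]
 [ 95  97  97  95  92 105 108 108 105 105  99  83  98  99  98]]
```

```bash
cat >> h.py <<'E'
def ray(tag,u,v,zp):
    z=np.load(f'pics/{tag}.npz'); c=calibration('wrist'); f=192/np.tan(np.radians(c['fovy'])/2)
    T=np.array(c['tool_from_camera']); R=Ro.from_euler('xyz',z['tr'],degrees=True).as_matrix()
    d=R@T[:3,:3]@np.array([(u-c['cx'])/f,(v-c['cy'])/f,1]); o=R@T[:3,3]+z['tp']; return o+d*(zp-o[2])/d[2]
E
python3 - <<'E'
from h import *
a=ray('w2',261.5,53,12); b=ray('w2',260.3,180.3,12); d=a-b
print(a,b,(a+b)/2,np.hypot(*d[:2]),np.degrees(np.arctan2(d[1],d[0])))
print('key',ray('w2',138,155.5,56))
E
python3 -m crank '[[0,0,-1,0,0.5],[0,0,-3,0,0.5],[0,0,-5,0,0.5],[0,0,-8,0,0.5],[0,0,-11,0,0.5],[0,0,-13,0,0.5],[0,0,-13,0,0.5],[0,0,-13,0,0.5],[0,0,-13,0,0.5]]'
python3 - <<'E'
from h import *
s,p,d=snap('wrist','w4'); p,P=cloud('wrist','w4')
hsv=cv2.cvtColor(p,cv2.COLOR_RGB2HSV); H,S,V=[hsv[...,i].astype(int) for i in range(3)]
red=((H<6)|(H>174))&(S>180); tz=s['tool_pos'][2]; q=P[red&(P[...,2]>tz+15)&(P[...,2]<tz+30)]
print(len(q),q.min(0),q.max(0),np.hstack(cv2.minAreaRect(q[:,:2].astype(np.float32))))
go(564.5,15,262,-6.5)
E
```

```text
[628.18384006   7.91498823  12.        ] [490.67444257  24.39239153  12.        ] [559.42914132  16.15368988  12.        ] 138.49310169831736 -6.8330283379620536
key [544.47239836 142.96370209  56.        ]
time: 5.55
tool_pos: [501.1, 383.4, 258.9]
tcp_rot: [179.9, 0.2, 7.7]
ft_force: [0.3, 1.0, -3.8]
finger_gap: 9.3
grip_force: 68.5
4757 [475.81217521 376.92798277 273.89780743] [601.00646944 402.20887787 281.79226341] [538.42156982 389.55187988 126.3454361    9.43690872   7.72140932]
t 5.6 at [501.  383.4 258.8] [179.92   0.2    7.67] F [-0.7 -0.3 -2.5] gap 9.1 -> shift cm [ 1.37 37.36 -0.28] turn rad 0.247
```

```bash
python3 -m crank '[[0.1,1.5,0,0.01,0.5],[0.2,4.5,0,0.03,0.5],[0.3,8,0,0.06,0.5],[0.4,12,0,0.1,0.5],[0.5,16,0,0.14,0.5],[0.6,20,0,0.17,0.5],[0.7,24,0,0.2,0.5],[0.8,28,0,0.23,0.5],[0.8,31.5,0,0.25,0.5],[0.8,34.5,0,0.25,0.5],[0.8,36.5,0,0.25,0.5],[0.8,37.3,0,0.25,0.5],[0.8,37.3,0,0.25,0.5],[0.8,37.3,0,0.25,0.5],[0.8,37.3,0,0.25,0.5]]'
python3 - <<'E'
from h import *
snap('wrist','w5')
go(558.5,15.1,190,-6.7)
E
```

```text
time: 7.1
tool_pos: [559.5, 16.3, 261.1]
tcp_rot: [-180.0, 0.0, -6.6]
ft_force: [-0.1, 0.6, -2.2]
finger_gap: 9.0
grip_force: 68.5
t 7.15 at [559.5  16.3 261.2] [-1.7999e+02  1.0000e-02 -6.5800e+00] F [-0.3 -0.1 -2.9] gap 9.1 -> shift cm [-0.08  0.13  7.12] turn rad 0.002
```

View pics/w5.png

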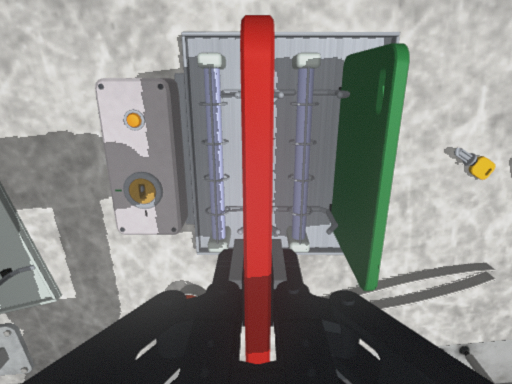

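The board hangs centred over the wires (258,20 to 258,350), and the green board and lock box are clear. I descend in two stages.

```bash
python3 -m crank '[[-0.08,0.12,1,0.002,0.5],[-0.08,0.12,3,0.002,0.5],[-0.08,0.12,5,0.002,0.5],[-0.08,0.12,7,0.002,0.5],[-0.08,0.12,8.5,0.002,0.5],[-0.08,0.12,9.5,0.002,0.5],[-0.08,0.12,10.1,0.002,0.5],[-0.08,0.12,10.1,0.002,0.5],[-0.08,0.12,10.1,0.002,0.5]]'
python3 - <<'E'
from h import *
go(558.5,15.1,131.7,-6.7)
E
```

```text
time: 8.05
tool_pos: [559.2, 14.1, 161.1]
tcp_rot: [-180.0, -0.1, -6.8]
ft_force: [0.5, -0.0, -2.5]
finger_gap: 9.3
grip_force: 68.5
t 8.05 at [559.2  14.1 161.1] [-1.7999e+02 -6.0000e-02 -6.7700e+00] F [ 0.5 -0.  -2.5] gap 9.3 -> shift cm [-0.08 -0.09  2.94] turn rad -0.001
```

```bash
python3 -m crank '[[0,-0.05,0.5,0,0.5],[0,-0.05,1,0,0.5],[0,-0.05,1.5,0,0.5],[0,-0.05,1.9,0,0.5],[0,-0.05,2.2,0,0.5],[0,-0.05,2.4,0,0.5],[0,-0.05,2.6,0,0.5],[0,-0.05,2.6,0,0.5]]'
python3 - <<'E'
from h import *
go(558.5,15.1,131.7,-6.7)
E
```

```text
time: 8.85
tool_pos: [558.6, 14.6, 134.0]
tcp_rot: [180.0, 0.0, -6.8]
ft_force: [-0.5, 0.3, -2.4]
finger_gap: 9.3
grip_force: 68.5
t 8.85 at [558.6  14.6 134. ] [ 1.80e+02  2.00e-02 -6.77e+00] F [-0.5  0.3 -2.4] gap 9.3 -> shift cm [-0.02 -0.05  0.23] turn rad -0.001
```

No contact yet, so I lower it in fine steps until the rests carry the board.

```bash
python3 -m crank '[[0,0,0.1,0,0.5],[0,0,0.15,0,0.5],[0,0,0.2,0,0.5],[0,0,0.25,0,0.5],[0,0,0.3,0,0.5],[0,0,0.3,0,0.5]]'
```

```text
time: 9.45
tool_pos: [558.9, 14.6, 131.7]
tcp_rot: [180.0, -0.0, -6.8]
ft_force: [-2.1, 0.3, 2.0]
finger_gap: 9.5
grip_force: 69.1
```

```bash
python3 -m crank '[[0,0,0.08,0,0.5],[0,0,0.08,0,0.5],[0,0,0.05,0,1.2],[0,0,0.05,0,2],[0,0,0.05,0,3],[0,0,0.05,0,4],[0,0,0.05,0,5],[0,0,0.05,0,5],[0,0,-2,0,5],[0,0,-5,0,5],[0,0,-9,0,5],[0,0,-13,0,8.5],[0,0,-13,0,8.5],[0,0,-13,0,8.5]]'
python3 - <<'E'
from h import *
snap('wrist','w6'); p,P=cloud('wrist','w6')
hsv=cv2.cvtColor(p,cv2.COLOR_RGB2HSV); H,S,V=[hsv[...,i].astype(int) for i in range(3)]
red=((H<6)|(H>174))&(S>180)&(abs(P[...,1]-15)<60); q=P[red&(P[...,2]>146)]
print(len(q),q.min(0),q.max(0),np.hstack(cv2.minAreaRect(q[:,:2].astype(np.float32))))
for lo in(30,60,90,120):
    q=P[red&(P[...,2]>lo)&(P[...,2]<lo+20)]; print(lo,len(q),q.mean(0) if len(q) else '')
go(480,-310,262,14)
E
```

```text
time: 10.85
tool_pos: [559.6, 14.6, 262.8]
tcp_rot: [-180.0, -0.2, -6.8]
ft_force: [-0.0, 0.8, -0.7]
finger_gap: 84.8
grip_force: 0.0
1605 [ 5.32373793e+02 -2.60409721e-02  1.46028544e+02] [659.31516878  21.05839984 154.42220919] [595.78729248  10.87623119   8.34863091 127.6522522   83.0138092 ]
30 0 
60 0 
90 0 
120 0 
t 10.9 at [558.8  14.6 261. ] [-180.     -0.     -6.77] F [-0.6 -0.1 -0.5] gap 84.9 -> shift cm [-3.99 33.17 -0.1 ] turn rad -0.363
```

View pics/w6.png

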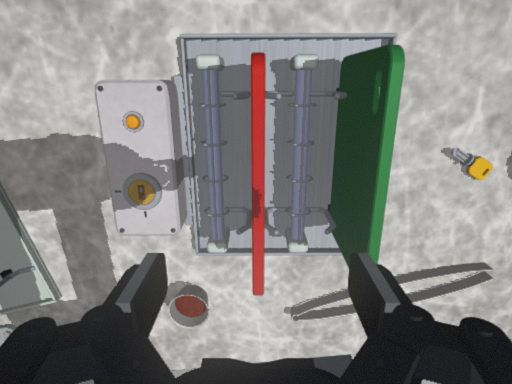

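The red board stands upright on the rests at (258,175) and the green one is unmoved. Now to the key.

```bash
python3 -m crank '[[-2,17,0,-0.18,8.5],[-4.8,35.6,0,-0.36,8.5],[-4.8,35.6,0,-0.36,8.5],[-4.8,35.6,0,-0.36,8.5],[-4.8,35.6,0,-0.36,8.5],[-4.8,35.6,0,-0.36,8.5],[-4.8,35.6,0,-0.36,8.5],[-4.8,35.6,0,-0.36,8.5],[-4.8,35.6,6,-0.36,8.5],[-4.8,35.6,6,-0.36,8.5],[-4.8,35.6,6,-0.36,8.5],[-4.8,35.6,6,-0.36,8.5]]'
python3 - <<'E'
from h import *
print('keyway w6',ray('w6',141,191.5,56))
snap('wrist','w7'); p,P=cloud('wrist','w7')
hsv=cv2.cvtColor(p,cv2.COLOR_RGB2HSV); H,S,V=[hsv[...,i].astype(int) for i in range(3)]
yl=(H>20)&(H<34)&(S>140)&(V>90); X=P[yl]; m=X[(X[:,2]>93)&(X[:,2]<105)]
print(len(m),m.mean(0).round(1),np.hstack(cv2.minAreaRect(m[:,:2].astype(np.float32))),np.median(m[:,2]))
z=P[...,2]; m=(z>39)&(z<45)&(abs(P[...,0]-510)<70)&(abs(P[...,1]+340)<70); m=P[m]; print('stand',len(m),np.hstack(cv2.minAreaRect(m[:,:2].astype(np.float32))))
go(505,-337.3,76,14)
E
```

```text
time: 12.1
tool_pos: [469.5, -332.4, 201.8]
tcp_rot: [-180.0, 0.0, 13.9]
ft_force: [-0.0, -0.8, 1.1]
finger_gap: 85.1
grip_force: 0.0
keyway w6 [544.30247702 143.42286919  56.        ]
446 [ 505.1 -336.9   95.9] [ 504.81640625 -337.00808716   28.97873878    8.17268085   15.33397102] 96.05890078164313
stand 2970 [ 504.27636719 -337.50680542   66.00299835   46.02702332   13.99213696]
t 12.15 at [ 470.1 -332.9  202.9] [ 1.7993e+02 -6.0000e-02  1.3930e+01] F [-0.2  0.2 -0.3] gap 85.0 -> shift cm [ 3.27  1.26 12.69] turn rad -0.001
```

```bash
python3 -m crank '[[3.25,1.3,4,0,8.5],[3.25,1.3,8,0,8.5],[3.25,1.3,11,0,8.5],[3.25,1.3,12.4,0,6],[3.25,1.3,12.4,0,4],[3.25,1.3,12.4,0,2],[3.25,1.3,12.4,0,0.3],[3.25,1.3,12.4,0,0.3],[3.25,1.3,12.4,0,0.3],[3.25,1.3,12.4,0,0.3],[3.25,1.3,12.4,0,0.3]]' 100
python3 - <<'E'
from h import *
go(505,-337.3,79,14)
E
```

```text
time: 13.25
tool_pos: [505.0, -339.1, 79.7]
tcp_rot: [179.8, -0.1, 13.8]
ft_force: [-0.6, -0.4, 6.0]
finger_gap: 7.8
grip_force: 97.7
t 13.25 at [ 505.  -339.1   79.7] [ 1.7983e+02 -1.4000e-01  1.3850e+01] F [-0.6 -0.4  6. ] gap 7.8 -> shift cm [ 0.04 -0.18  0.07] turn rad -0.003
```

```bash
python3 -m crank '[[0,0,-0.5,0,0.3],[0,0,-1.5,0,0.3],[0,0,-3,0,0.3],[0,0,-5,0,0.3],[0,0,-8,0,0.3],[0,0,-12,0,0.3],[0,0,-15,0,0.3],[0,0,-16,0,0.3],[0,0,-16,0,0.3]]'
python3 - <<'E'
from h import *
go(540,143,240,173.5)
E
```

```text
time: 14.15
tool_pos: [504.8, -338.8, 240.4]
tcp_rot: [179.8, -0.2, 13.9]
ft_force: [-0.3, -0.6, -1.0]
finger_gap: 8.1
grip_force: 97.4
t 14.15 at [ 504.8 -338.8  240.4] [ 1.7978e+02 -1.7000e-01  1.3860e+01] F [-0.3 -0.6 -1. ] gap 8.1 -> shift cm [ 14.96 -45.94  -0.1 ] turn rad -2.786
```

```bash
python3 -m crank '[[0.5,-1,-2,-0.1,0.3],[1,-3,-3.5,-0.25,0.3],[2,-6,-3.5,-0.4,0.3],[3,-9,-3.5,-0.55,0.3],[4,-12,-3.5,-0.7,0.3],[5,-15,-3.5,-0.85,0.3],[6,-18,-3.5,-1,0.3],[7,-21,-3.5,-1.15,0.3],[8,-24,-3.5,-1.3,0.3],[9,-27,-3.5,-1.45,0.3],[10,-30,-3.5,-1.6,0.3],[11,-33,-3.5,-1.75,0.3],[12,-36,-3.5,-1.9,0.3],[13,-39,-3.5,-2.05,0.3],[14,-42,-3.5,-2.2,0.3],[15,-45,-3.5,-2.35,0.3],[15,-45.9,-3.5,-2.5,0.3],[15,-45.9,-3.5,-2.65,0.3],[15,-45.9,-3.5,-2.79,0.3],[15,-45.9,-3.5,-2.79,0.3]]'
python3 - <<'E'
from h import *
go(544.4,142.5,180,173.4); print(sense()['joint_pos'])
E
```

```text
time: 16.15
tool_pos: [538.5, 143.6, 269.9]
tcp_rot: [-179.9, -0.2, 173.9]
ft_force: [-0.4, 0.3, -1.4]
finger_gap: 8.0
grip_force: 97.4
t 16.15 at [538.5 143.6 269.9] [-179.94   -0.21  173.86] F [-0.4  0.3 -1.4] gap 8.0 -> shift cm [-0.63 -0.03  8.99] turn rad 0.008
[ 9.65705100e+00  6.89128607e-01  9.06486565e+01  7.98598728e-04
  8.88789818e+01 -7.42075614e+01]
```

```bash
python3 -m crank '[[-0.6,0,2,0.008,0.3],[-0.6,0,5,0.008,0.3],[-0.6,0,8,0.008,0.3],[-0.6,0,10,0.008,0.3],[-0.6,0,11,0.008,0.3],[-0.6,0,11,0.008,0.3],[-0.6,0,11,0.008,0.3]]'
python3 - <<'E'
from h import *
snap('wrist','w8'); go(544.4,142.5,125,173.4)
i=cv2.imread('pics/w8.png'); cv2.imwrite('pics/w8c.png',cv2.resize(i[170:370,150:370],None,fx=2.7,fy=2.7,interpolation=3))
E
```

```text
time: 16.85
tool_pos: [545.8, 142.8, 162.9]
tcp_rot: [180.0, 0.0, 173.2]
ft_force: [0.7, -0.4, 0.0]
finger_gap: 7.9
grip_force: 97.4
t 16.9 at [546.3 142.9 163.6] [1.7997e+02 1.0000e-01 1.7318e+02] F [-0.2 -0.4 -0.5] gap 7.9 -> shift cm [ 0.19 -0.06  3.86] turn rad -0.004
```

View pics/w8c.png

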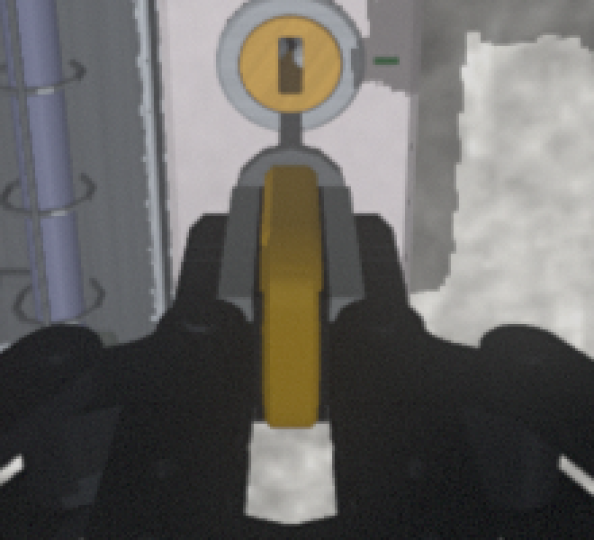

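Run:
```python
from h import *
tp=np.load('pics/w8.npz')['tp']; print(tp)
i=np.load('pics/w8.npz')['p']; hsv=cv2.cvtColor(i,cv2.COLOR_RGB2HSV)
y=(hsv[...,0]>16)&(hsv[...,0]<32)&(hsv[...,1]>120)
for v in (285,300,315,325): u=np.nonzero(y[v,235:280])[0]+235; print(v,u.min(),u.max(),ray('w8',u.mean(),v,tp[2]+17).round(1))
col=hsv[225:335:2,257,2]; print(col)
print('ends',ray('w8',257.6,278.5,tp[2]+17),ray('w8',257.6,328.5,tp[2]+17))
m=y.copy(); m[215:]=0; m[:,:230]=0; m[:,285:]=0; c,r=cv2.minEnclosingCircle(np.argwhere(m)[:,::-1].astype(np.float32)); print(c,r,'lock',ray('w8',*c,56))
g=i.max(2); k=np.zeros_like(m); k[182:206,248:268]=g[182:206,248:268]<150; v,u=np.nonzero(k); print('kw',u.min(),u.max(),v.min(),v.max(),ray('w8',(u.min()+u.max())/2,(v.min()+v.max())/2,56))
# blade below disc
for v in (213,216,219,222): print(v,i[v,248:270].max(1))
```

```text
[545.76766646 142.80506975 162.87059169]
285 247 267 [536.5 144.8 179.9]
300 247 268 [543.3 144.2 179.9]
315 247 267 [550.4 143.2 179.9]
325 248 267 [555.2 142.8 179.9]
[101 113 110  98 102 101  99 100  99 100 102 100  99  98  96 103 101 104
 107 110 112 111 119 117 122 128 132 134 135 135 132 131 133 131 132 132
 132 131 133 132 130 133 130 131 133 128 131 130 130 127 128 123 161 171
 177]
ends [533.65094612 145.40651733 179.87059169] [556.97095167 142.62221656 179.87059169]
(257.0846252441406, 193.45384216308594) 18.263063430786133 lock [543.87158123 143.76922992  56.        ]
kw 253 262 184 204 [544.34209412 144.0275712   56.        ]
213 [168 167 167 170 165 138  89  84  86  84  84  85  83 114 170 169 170 169
 169 168 169 169]
216 [159 162 166 168 164 138  88  86  87  83  84  86  86 109 161 166 163 160
 155 153 156 167]
219 [196 196 197 197 189 133  85  82  85  86  87  84  84 112 170 194 197 196
 197 196 198 200]
222 [197 197 195 197 186 129  87  85  84  80  81  81  84 108 170 198 199 198
 198 199 201 198]
```

The crop shows the gripped key at (290,300), the blade at column 290 and the keyway at (291,65), so it is aligned sideways. It needs a shift of about 2 mm along tool x.

```bash
python3 -m crank '[[0.19,0,1,0,0.3],[0.19,0,2,0,0.3],[0.19,0,3,0,0.3],[0.19,0,3.5,0,0.3],[0.19,0,3.8,0,0.3],[0.19,0,4.1,0,0.3],[0.19,0,4.4,0,0.3],[0.19,0,4.6,0,0.3],[0.19,0,4.6,0,0.3],[0.19,0,4.6,0,0.3]]' 110
python3 - <<'E'
from h import *
go(544,143,93,173.4); print(sense()['wrist_torque'])
E
```

```text
time: 17.9
tool_pos: [543.6, 142.9, 116.3]
tcp_rot: [-180.0, -0.0, 173.2]
ft_force: [-0.5, -1.7, -1.8]
finger_gap: 7.7
grip_force: 107.1
t 17.9 at [543.6 142.9 116.3] [-179.98   -0.    173.25] F [-0.5 -1.7 -1.8] gap 7.7 -> shift cm [-0.04  0.02  2.33] turn rad -0.003
[-3.49874576e-01  3.44057031e-04 -4.33630426e-02]
```

The blade is in the keyway with no load. I push on with small twists.

```bash
python3 -m crank '[[0,0,0.3,0.03,0.3],[0,0,0.5,-0.03,0.3],[0,0,0.7,0.04,0.3],[0,0,0.9,-0.04,0.3],[0,0,1.1,0.05,0.3],[0,0,1.2,-0.05,0.3],[0,0,1.3,0.05,0.3],[0,0,1.4,-0.05,0.3],[0,0,1.5,0.05,0.3],[0,0,1.5,0,0.3]]'
```

```text
time: 18.9
tool_pos: [544.5, 143.3, 102.3]
tcp_rot: [179.9, 0.1, 173.0]
ft_force: [0.1, -1.1, 2.8]
finger_gap: 8.0
grip_force: 107.8
```

```bash
python3 -m crank '[[0,0,0.1,0.05,0.3],[0,0,0.2,-0.05,0.3],[0,0,0.3,0.05,0.3],[0,0,0.4,-0.05,0.3],[0,0,0.5,0.05,0.3],[0,0,0.6,-0.05,0.3],[0,0,0.7,0.05,0.3],[0,0,0.7,-0.03,0.3],[0,0,0.7,0,0.3]]'
```

```text
time: 19.8
tool_pos: [544.5, 143.1, 95.4]
tcp_rot: [180.0, 0.1, 173.3]
ft_force: [-0.1, -1.1, 5.8]
finger_gap: 7.8
grip_force: 108.2
```

```bash
python3 -m crank '[[0,0,0.1,0.05,0.3],[0,0,0.15,-0.05,0.3],[0,0,0.2,0.05,0.3],[0,0,0.25,-0.05,0.3],[0,0,0.3,0.04,0.3],[0,0,0.3,0,0.3]]'
python3 - <<'E'
from h import *
snap('wrist','w9'); go(544,143,93,173.4)
E
```

```text
time: 20.4
tool_pos: [544.9, 143.0, 93.6]
tcp_rot: [180.0, 0.2, 173.0]
ft_force: [-4.5, -4.2, 14.7]
finger_gap: 7.8
grip_force: 109.9
t 20.45 at [544.9 143.   93.6] [1.7998e+02 1.6000e-01 1.7329e+02] F [-4.4 -4.1 15.5] gap 7.2 -> shift cm [ 0.09 -0.01  0.06] turn rad -0.002
```

```bash
python3 -m crank '[[0,0,0.05,0.05,0.3],[0,0,0.08,-0.05,0.3],[0,0,0.1,0.05,0.3],[0,0,0.1,-0.03,0.3],[0,0,0.1,0,0.3],[0,0,0.1,0,0.3]]' 120
python3 - <<'E'
from h import *
print(sense()['tool_pos'],sense()['ft_force'])
p,P=cloud('wrist','w9')
i=cv2.imread('pics/w9.png'); cv2.imwrite('pics/w9c.png',cv2.resize(i[170:370,150:370],None,fx=2.7,fy=2.7,interpolation=3))
E
```

```text
time: 21.05
tool_pos: [545.0, 143.0, 93.6]
tcp_rot: [180.0, 0.2, 173.1]
ft_force: [-7.8, -4.2, 22.3]
finger_gap: 7.0
grip_force: 117.7
[544.96704802 143.00741002  93.55280765] [-7.84043334 -4.21148479 22.34676726]
```

View pics/w9c.png

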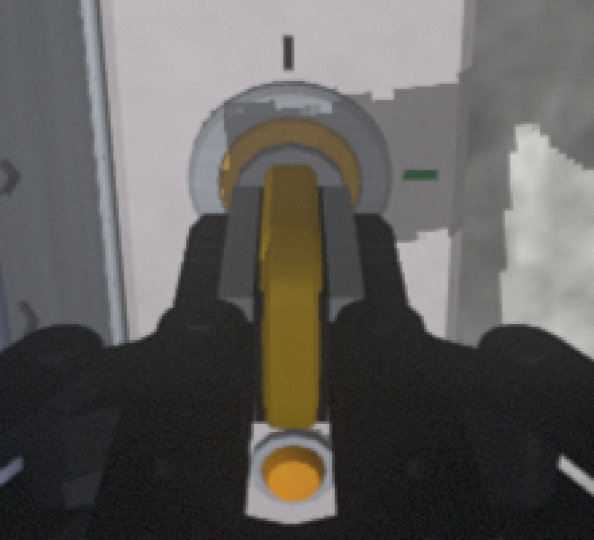

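The shoulder disc sits on the brass face. Height held at 93.6 while the force rose to 22 N, so the key is fully home. Now the clockwise turn.

```bash
python3 -m crank '[[0.05,0,-0.05,0.1,0.3],[0.05,0,-0.05,0.2,0.3],[0.05,0,-0.05,0.3,0.3],[0.05,0,-0.05,0.4,0.3],[0.05,0,-0.05,0.5,0.3],[0.05,0,-0.05,0.6,0.3],[0.05,0,-0.05,0.7,0.3],[0.05,0,-0.05,0.8,0.3],[0.05,0,-0.05,0.9,0.3],[0.05,0,-0.05,1.0,0.3],[0.05,0,-0.05,1.1,0.3],[0.05,0,-0.05,1.2,0.3],[0.05,0,-0.05,1.3,0.3],[0.05,0,-0.05,1.4,0.3],[0.05,0,-0.05,1.5,0.3],[0.05,0,-0.05,1.5,0.3]]'
python3 -c "
from bench import sense;s=sense();print(s['wrist_torque'],s['ft_force'],s['tcp_rot'])"
```

```text
time: 22.65
tool_pos: [544.1, 142.6, 93.6]
tcp_rot: [179.9, 0.0, 87.0]
ft_force: [-8.4, -6.4, 21.4]
finger_gap: 7.8
grip_force: 117.7
[-1.19910835  1.73431716  0.05664696] [-8.39963214 -6.37714015 21.3881252 ] [1.79886127e+02 4.32676135e-02 8.69610303e+01]
```

```bash
python3 -m crank '[[0,0,0,0.05,0.3],[0,0,0,0.1,0.3],[0,0,0,0.1,0.3]]'; python3 -c "
from bench import sense;s=sense();print(s['wrist_torque'],s['tcp_rot'])"; python3 -m crank '[[0,0,0,0.04,0.3],[0,0,0,0.08,0.3],[0,0,0,0.08,0.3]]'; python3 -c "
from bench import sense;s=sense();print(s['wrist_torque'],s['tcp_rot'])"
```

```text
time: 22.95
tool_pos: [544.0, 142.6, 93.6]
tcp_rot: [179.9, 0.0, 81.3]
ft_force: [-8.5, -7.4, 20.8]
finger_gap: 7.5
grip_force: 117.8
[-1.24192257  1.76389472  0.06609889] [1.79887251e+02 3.37775165e-02 8.13360961e+01]
time: 23.25
tool_pos: [544.0, 142.6, 93.6]
tcp_rot: [179.9, 0.0, 76.8]
ft_force: [-8.5, -6.7, 20.6]
finger_gap: 7.8
grip_force: 118.0
[-1.18414954  1.78280696  0.11887677] [1.79890213e+02 2.35222738e-02 7.67793468e+01]
```

```bash
python3 -m crank '[[0,0,0,0.03,0.3],[0,0,0,0.05,0.3],[0,0,0,0.05,0.3],[0,0,0,0.05,0.3]]'
python3 - <<'E'
from h import *
s=sense(); print(s['wrist_torque'],s['tcp_rot']); snap('wrist','w10'); snap('top','t1')
i=cv2.imread('pics/w10.png'); cv2.imwrite('pics/w10c.png',np.hstack([cv2.resize(i[150:370,150:370],(440,440),interpolation=3),cv2.resize(cv2.imread('pics/t1.png')[110:250,180:310],(360,440),interpolation=3)]))
E
```

```text
time: 23.65
tool_pos: [544.0, 142.7, 93.6]
tcp_rot: [179.9, 0.0, 74.0]
ft_force: [-9.1, -5.4, 21.3]
finger_gap: 7.6
grip_force: 118.0
[-1.13455582  1.74024278  0.38067383] [1.79884003e+02 1.82069410e-02 7.40153854e+01]
```

View pics/w10c.png

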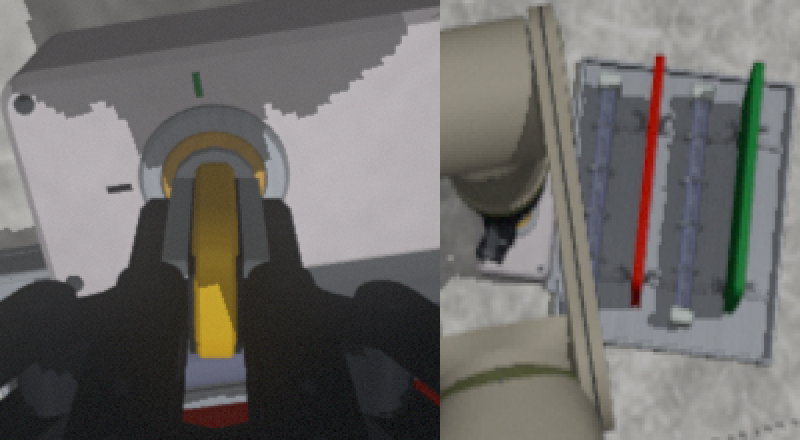

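The key has turned past the green start mark and is at the stop, where the torque jumped from 0.12 to 0.38 N m. Both boards are standing upright, so I'm handing in.

```bash
python3 -c "
from bench import hand_in;print(hand_in())"
```

```text
the job is handed in; nothing more can be done
None
```

I handed the job in at about 24 s: the red board stands released in the free slot, fully down, the key is fully home and held at the start stop, and the green board still stands in its slot; the hand-in returned no verdict.

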